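# Index a riveting dial to its third stop and hold it

### The arm

A 6-joint arm with a two-finger parallel gripper is mounted at the origin on the work surface. World frame = base frame: x ahead of the robot, y to its left, z up, the work surface at z = 0. Lengths are in m, angles in rad, forces in N, time in s.
With the tool pointing down it reaches from about 0.3 to 0.875 m from the base axis. Payload 4.2 kg.
Tool frame: the origin (TCP) lies at the very end of the fingers, on their centre line; the grasp point (between the pads) lies 19 mm behind it; z points along the fingers, y is the line along which they close (so a half turn about z gives the same grasp; the last joint's range is limited). The gripper opens to 85 mm and grips with 20 to 120 N. Pads are 22 mm wide; open, the fingers measure 114 mm over their backs; the gripper's body (76 mm by 85 mm) begins 54 mm behind the grasp point. The pads swing forward as they close: fully open they stand 13 mm farther back than shut.
Start: joints at [1.131, 0.32, 1.565, -0, 1.257, -0.02], TCP at [0.234, 0.525, 0.231] pointing down, gripper open.
Joint ranges: [-3.11, 3.11], [-0.84, 2.01], [0.21, 2.61], [-1.34, 4.49], [0.05, 2.63], [-2.56, 2.56]. Speed limits (rad/s): [2.57, 2.57, 3.14, 3.14, 3.14, 3.14].

### API

Orientations are given as a unit quaternion [x, y, z, w].
In Python, from station import r, optics gives the robot as it stands. Calls block until the motion is done:
- r.goto(position, orientation): joint-space move of the TCP to a pose.
- r.movel(position, frame=None, velocity=0.15): straight line of the TCP; frame=None keeps the orientation; velocity is the mean speed in m/s.
- r.movej(angles): joint-space move.
- r.set_gripper(opening, grasp_force=None): finger opening in m; grasp_force is the grip in N (None keeps the last); returns when the fingers have stopped.
- r.hold(seconds).
- r.inverse_kinematics(position, orientation): joint angles nearest the present ones, or None.
- r.state(): the state.
- optics.read_camera(name): name is "scene" or "side" or "wrist"; returns the picture (420x560x3 uint8, blue, green, red); there is no depth.
- optics.camera_params(name): a dict with "fx", "fy", "cx", "cy" (pixels), "camera_from_world" (4x4, takes a point from world to camera coordinates). Camera axes: x right, y down, z forward; pixel columns grow to the right and rows downward; lengths in m; the calibration is good to about 2 mm. A picture is of the moment at which its call begins: read the wrist's pose just before it. camera_params takes no time and is no camera call; for the wrist camera it gives the pose at the moment of the call.
A pose or a line that the arm cannot do raises r.Unreachable and nothing moves.
- r.finish_job(): hands the job in; it is judged then, once.
The state is a dict: "t": time; "qpos": joint angles; "qd": joint speeds; "tau": joint torques, N m; "ee_pos": TCP position; "tool_rot": TCP orientation; "ft_force": force on the tool from outside, world axes, zero at the start; "wrist_torque": the same for the moment, N m; "grip_width": finger opening in m; "grasp_force": force on a finger pad.
Only numpy, scipy, OpenCV 4.12 (cv2) and the standard library are available. Lean on these libraries where they do the work, as an engineer would, in place of code of your own. Each camera call takes 0.05 s, during which the arm holds its last target. There are 200 camera calls.

### The job

Seat the loose folded clip, open side up, fully down in the nest of the riveting dial and let go of it; then take the dial by its black bar knob and turn it clockwise, counting the clicks, to the third stop, where the clip stands under the rivet guide. Do not run on past the third stop, and finish still gripping the knob, holding the dial steady there for the rivet to be driven. Leave the tub, hammer, bottle and rivet tin where they are.

Things in the scene. Friction and masses are not known exactly. Their poses are not given: they have to be found in the camera images.
- clip: The only loose clip outside the tub: a U-channel folded from 3 mm bright steel, 34 mm long (its x), 24 mm wide over its two upright flanges (its y), 24 mm high, open at the top and both ends, about 45 g. It lies on its base on the table to the robot's right. Origin: centre of its underside, z up. A half turn about z makes no difference. Grip it across the 24 mm.
- nest: Pocket for the clip on the dial: four low dark steel rails, 2 mm clear of the clip's sides, flared lips up to 13 mm above the pocket floor at the ends, 9 mm at the sides (keep fingertips above 10 mm). Origin: centre of the floor, the dial's top face, 36 mm above the table, 75 mm from the dial's axis. x points outward along the radius, as the clip's length must lie; z up. Turns with the dial.
- knob: Black bar knob on the dial's axis, turning with the dial: grip bar 54 mm long (its x), 14 mm thick (its y), 30 mm high, from 32 to 62 mm above this origin, on a 20 mm steel stem and a 48 mm round foot 8 mm high. Origin: on the dial's axis at the dial's top face, 36 mm above the table (bar top at 98 mm); z up. Grip the bar across its 14 mm from above.
- knob_grip (a point): Point on the dial's axis, in the knob's bar, 12 mm below the bar's top (86 mm above the table).
- guide_mouth (a point): Lower mouth of the rivet guide, a 16 mm steel bush in a fixed grey arm over the dial: 70 mm above the table, 75 mm from the dial's axis. Arm 26 mm wide, its top at 92 mm, the bush's top at 100 mm; it runs outward to a post 122 to 154 mm from the axis. The seated clip (top at 60 mm) passes 10 mm below it and stands exactly under it at the third stop.
- dial (a joint): Turn of the dial, rad, clockwise from above; -0.05 to 1.72. Starts in a smooth loading arc, 0.00 to 0.22. Its detent roller tops a lobe at 0.42, 0.76, 1.10, 1.44 and clicks home in the first stop at 0.59, second 0.93, THIRD 1.27, fourth 1.61 (one to four punched dots). A lobe resists by about 0.2 N m, then past its top draws the dial on as hard; let go in a stop, the dial settles to 0.02.
- fixture: The fixed riveting fixture: steel base plate 12 mm thick, reaching from -115 to 190 mm in its x and -115 to 170 mm in its y, carrying the aluminium dial (196 mm disc, top at 36 mm) and, beyond the dial on its +x, the detent housing (top at 46 mm) with its spring roller; rivet guide post on its +y. Origin: on the dial's axis at table height.
- tub: Bystander: round clear plastic tub of clips, 124 mm across, 55 mm high. Origin: centre of its underside.
- mallet: Bystander: small hammer lying on the table, 240 mm long. Origin within its length, on the table.
- bottle: Bystander: clear water bottle with green cap, 64 mm across, 200 mm high. Origin: centre of its underside.
- rivet_tin: Bystander: low round aluminium tin of rivets, 72 mm across, 30 mm high. Origin: centre of its underside.
There are look-alikes about, which are no part of the job. Leave any turquoise look-alike of the clip alone.

How it is judged:
On the way, in this order (a step that is already met when the one before it is completed fails the run):
1. the clip is seated in the nest and let go, the dial still in its loading arc (x of clip in the frame of nest between -0.004 and 0.004 m and y of clip in the frame of nest between -0.004 and 0.004 m and z of clip in the frame of nest between -0.002 and 0.0025 m and angle between clip's own z axis and vertical below 0.1 rad and angle between the x axis of clip and the x axis of nest, either way round below 0.2 rad and contact force between the fingers and clip below 0.5 N and value of joint dial below 0.42 rad), for 0.2 s.
2. the dial passes its second stop with the knob in the fingers and the clip in the nest (x of clip in the frame of nest between -0.004 and 0.004 m and y of clip in the frame of nest between -0.004 and 0.004 m and z of clip in the frame of nest between -0.002 and 0.0025 m and angle between clip's own z axis and vertical below 0.1 rad and angle between the x axis of clip and the x axis of nest, either way round below 0.2 rad and value of joint dial between 0.76 and 1.1 rad and contact force between the fingers and knob above 3 N), for 0.04 s.
At the end, for the whole second after the job is handed in: Dial at rest within 0.06 rad of the third stop (1.27), fingers gripping the knob (over 5 N); clip free of the fingers, upright, along the nest, within 4 mm of its middle and 2.5 mm of its floor, within 8 mm of the guide's axis; tub, hammer, bottle and tin within 30 mm of their places (x of clip in the frame of nest between -0.004 and 0.004 m and y of clip in the frame of nest between -0.004 and 0.004 m and z of clip in the frame of nest between -0.002 and 0.0025 m and angle between clip's own z axis and vertical below 0.1 rad and angle between the x axis of clip and the x axis of nest, either way round below 0.2 rad and contact force between the fingers and clip below 0.5 N and value of joint dial between 1.21 and 1.33 rad and velocity of joint dial between -0.05 and 0.05 rad/s and contact force between the fingers and knob above 5 N and horizontal distance between clip and guide_mouth below 0.008 m and linear speed of clip below 0.02 m/s and distance of each of tub, mallet, bottle, rivet_tin from where it was at the start of the episode below 0.03 m); the arm keeps its last pose, push and grip.
It fails at once if the dial is turned on past its third stop, over the next lobe (value of joint dial above 1.44 rad).
It fails at once if the tub of clips is moved (distance of tub from where it was at the start of the episode above 0.03 m).
It fails at once if the hammer is moved (distance of mallet from where it was at the start of the episode above 0.03 m).
It fails at once if the bottle is moved (distance of bottle from where it was at the start of the episode above 0.03 m).
It fails at once if the rivet tin is moved (distance of rivet_tin from where it was at the start of the episode above 0.03 m).
It also fails if it takes over 64 s, if anything falls off the work surface, if the arm or the gripper's body presses on something with over 40 N, if the wrist force passes 120 N, or if a joint passes its speed limit or range.

## Working session

There is one attempt and no reset: what is moved stays moved. The work goes in short steps, each a Python script; the robot and the scene stay as the last script left them, time stands still between calls to the robot, and variables do not carry over. Pictures are saved under pics/ and viewed, at most 10 in all, crops included, and the job is handed in when it is done.

```bash
mkdir -p pics; ls; python3 - <<'E'
from station import r, optics
import cv2, numpy as np
s=r.state(); print(s['t'],s['ee_pos'],s['tool_rot'])
a=optics.read_camera("scene");b=optics.read_camera("side")
cv2.imwrite('pics/a.png',a);cv2.imwrite('pics/b.png',b);cv2.imwrite('pics/w0.png',optics.read_camera("wrist"))
for n in("scene","side","wrist"):
    p=optics.camera_params(n);T=np.linalg.inv(p['camera_from_world']);print(n,p['fx'],p['cx'],p['cy'],T.round(3).tolist())
E
```

```text
pics
0.0 [0.23413075 0.52463564 0.23047369] [ 2.08331621e-01  9.78057833e-01 -8.77929864e-04 -1.99909653e-04]
scene 538.8841217064484 277.0628510968221 214.0741926112789 [[-0.238, 0.683, -0.69, 1.799], [0.971, 0.178, -0.159, 0.234], [0.014, -0.708, -0.706, 1.345], [0.0, 0.0, 0.0, 1.0]]
side 536.4139424181034 272.8221195050551 215.30689837413922 [[0.956, -0.192, 0.223, 0.177], [-0.294, -0.613, 0.733, -1.279], [-0.004, -0.767, -0.642, 1.15], [0.0, 0.0, 0.0, 1.0]]
wrist 324.2459892963151 275.22662694167514 209.29322127002 [[0.407, 0.875, 0.263, 0.168], [0.913, -0.39, -0.117, 0.555], [0.0, 0.288, -0.958, 0.374], [0.0, 0.0, 0.0, 1.0]]
```

View pics/a.png

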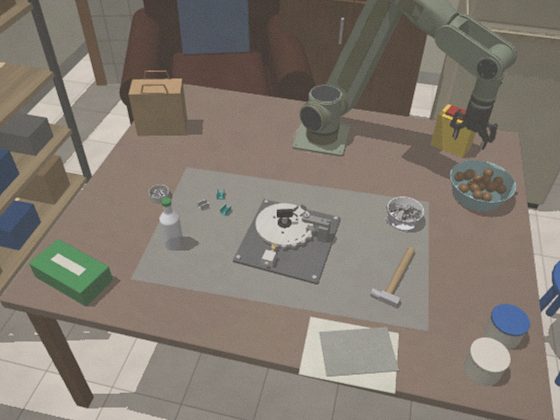

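View pics/b.png

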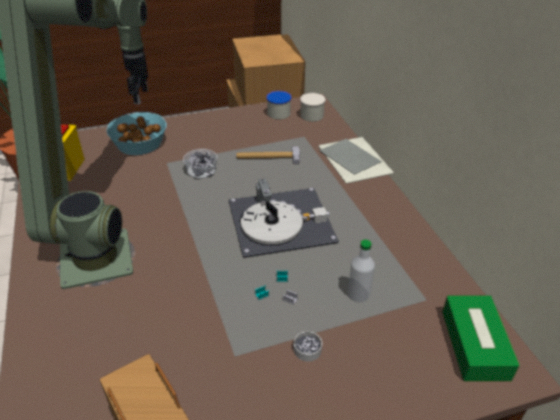

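The scene view shows the clip near (203,204), the turquoise look-alikes beside it, and the fixture with knob near (286,213). In the side view the clip is at (291,297) and the knob at (270,212).

```bash
cat > h.py <<'E'
from station import r, optics
import cv2, numpy as np
def ray(n,u,v,p=None):
    p=p or optics.camera_params(n);T=np.linalg.inv(p['camera_from_world'])
    return T[:3,3],T[:3,:3]@np.array([(u-p['cx'])/p['fx'],(v-p['cy'])/p['fy'],1])
def plane(n,u,v,z,p=None):
    o,d=ray(n,u,v,p);return o+d*(z-o[2])/d[2]
def tri(a,b):
    A=np.zeros((3,3));B=np.zeros(3)
    for o,d in(a,b):
        d=d/np.linalg.norm(d);M=np.eye(3)-np.outer(d,d);A+=M;B+=M@o
    return np.linalg.solve(A,B)
def q(psi): return [np.cos(psi/2),np.sin(psi/2),0,0]   # tool down, tool x at angle psi
def look(name):
    p=optics.camera_params("wrist");im=optics.read_camera("wrist")
    cv2.imwrite(f'pics/{name}.png',im);np.save(f'pics/{name}.npy',p,allow_pickle=True);return im,p
def load(name): return cv2.imread(f'pics/{name}.png'),np.load(f'pics/{name}.npy',allow_pickle=True).item()
def st():
    s=r.state();print(round(s['t'],2),np.round(s['ee_pos'],4),np.round(s['ft_force'],1),round(s['wrist_torque'][2],2),round(s['grip_width'],4),round(s['grasp_force'],1));return s
E
python3 - <<'E'
from h import *
print(plane("scene",203,204,.015),plane("side",291,297,.015))
print(tri(ray("scene",286,212),ray("side",270,211)))
for p in [(270,201),(340,214),(237,269),(314,278)]: print(plane("scene",*p,.012))
a=cv2.imread('pics/a.png');b=cv2.imread('pics/b.png')
f=lambda i,y,x:cv2.resize(i[y:y+110,x:x+130],None,fx=5,fy=5,interpolation=cv2.INTER_CUBIC)[:550]
cv2.imwrite('pics/c1.png',f(a,180,225))
E
```

```text
[ 0.51549207 -0.33253285  0.015     ] [ 0.51539207 -0.33745154  0.015     ]
[ 0.54596942 -0.02701325  0.07688559]
[ 0.43736764 -0.10675783  0.012     ]
[0.43956718 0.14755738 0.012     ]
[ 0.76750545 -0.13075647  0.012     ]
[0.74218319 0.11327168 0.012     ]
```

View pics/c1.png

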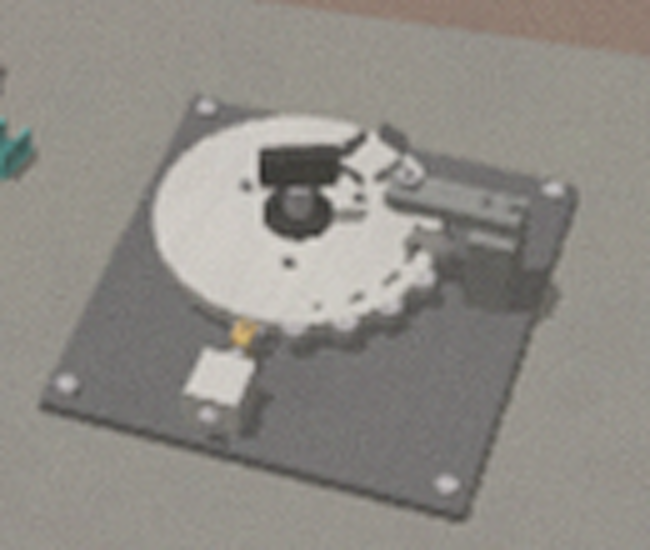

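The crop shows the dial, the black bar at about (300,165), the nest at upper right near (385,165), partly behind the guide, and the detent towards the camera. I'll look from the wrist above the dial, then above the clip.

```bash
python3 - <<'E'
from h import *
r.goto([.50,-.02,.27],q(np.pi)); look('w1'); st()
r.goto([.495,-.335,.17],q(np.pi)); look('w2'); st()
cv2.imwrite('pics/w12.png',cv2.resize(np.hstack([cv2.imread('pics/w1.png')[:,60:500],cv2.imread('pics/w2.png')[:,100:460]]),None,fx=1,fy=1))
E
```

```text
2.38 [ 0.5001 -0.0193  0.2699] [-0.   0.4  0.5] 0.04 0.0855 0.0
3.67 [ 0.4957 -0.3339  0.1707] [ 1.1  0.  -0.7] -0.09 0.0856 0.0
```

View pics/w12.png

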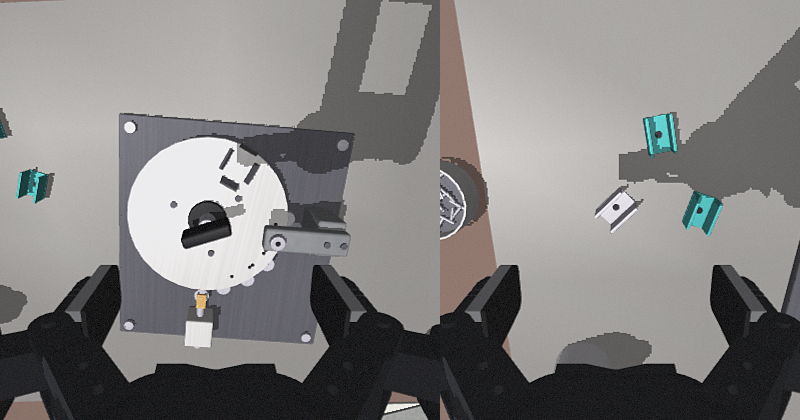

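The left half (u+60) shows the dial centred near (207,213), the nest rails around (240,167), and the guide bush at (278,242). The right half (u-340) shows the clip at (617,208), lying diagonally.

```bash
python3 - <<'E'
from h import *
a,p=load('w1');b,pb=load('w2')
g=a.min(axis=2);m=(g>165).astype(np.uint8);m[:120]=0;m[300:]=0;m[:,:180]=0;m[:,352:]=0
n,l,s,c=cv2.connectedComponentsWithStats(m);k=1+np.argmax(s[1:,4]);print(s[k],c[k])
cs=max(cv2.findContours((l==k).astype(np.uint8),0,1)[0],key=len)[:,0]
W=np.array([plane('wrist',u,v,.036,p)[:2] for u,v in cs])
w=np.ones(len(W),bool)
for i in range(15):
    P=W[w];A=np.c_[2*P,np.ones(len(P))];x=np.linalg.lstsq(A,(P**2).sum(1),rcond=None)[0];R=np.sqrt(x[2]+x[:2]@x[:2]);e=abs(np.linalg.norm(W-x[:2],axis=1)-R);w=e<max(.001,np.percentile(e,60))
print('dial',x[:2],R,w.sum())
for uv in [(190,127),(403,145),(365,338),(188,325)]: print('screw',plane('wrist',*uv,.014,p)[:2])
print('bush',plane('wrist',338,243,.1,p))
f=lambda i,x,y,s,k:cv2.resize(i[y:y+s,x:x+s],(k,k),interpolation=cv2.INTER_CUBIC)
cv2.imwrite('pics/z.png',np.hstack([f(a,255,130,100,400),f(b,250,180,50,400)]))
E
```

```text
[  187   137   161   163 15947] [262.58594093 214.81958989]
dial [ 0.55310173 -0.02918598] 0.09748030050070162 375
screw [ 0.44501546 -0.12094347]
screw [0.46596208 0.13600904]
screw [0.74395732 0.11235794]
screw [ 0.72173472 -0.14450099]
bush [0.55832323 0.04625121 0.1       ]
```

View pics/z.png

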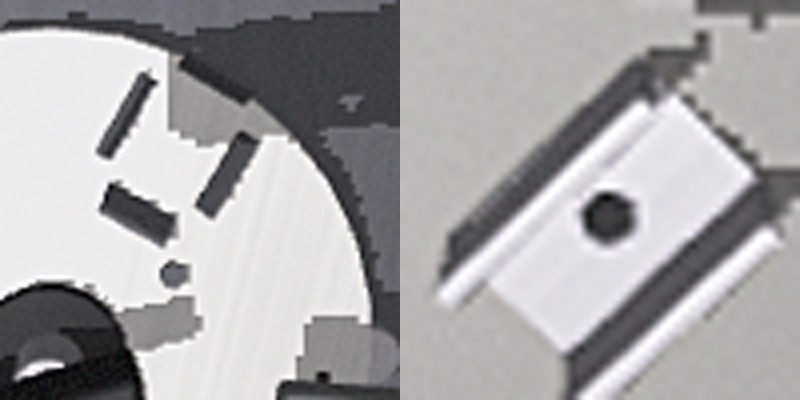

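Right crop: the clip hole is at (608,217), the flange rim runs (440,300)→(660,95), and the flanges are diagonal. Left crop: the nest centre is at about (177,146). I'll compute poses and grasp.

```bash
python3 - <<'E'
from h import *
a,p=load('w1');b,pb=load('w2')
N=lambda u,v,z:plane('wrist',255+u/4,130+v/4,z,p)
C=lambda u,v,z:plane('wrist',250+(u-400)/8,180+v/8,z,pb)
D=np.array([.5531,-.0292])
for z in(.036,.045): n=N(177,146,z)[:2]; print('nest',n,np.linalg.norm(n-D),np.degrees(np.arctan2(*(n-D)[::-1])))
d=N(126,115,.04)-N(227,174,.04);e=N(215,80,.04)-N(140,213,.04);print('across',np.degrees(np.arctan2(d[1],d[0])),'radial',np.degrees(np.arctan2(e[1],e[0])))
c=C(608,217,.003);print('clip',c)
for s,t in(((440,300),(660,95)),((585,395),(780,232))):
    s,t=C(*s,.024),C(*t,.024);f=t-s;print('rim mid',(s+t)/2,np.linalg.norm(f),np.degrees(np.arctan2(f[1],f[0])))
for nm,xy,z,angs in(('clip',c,.011,(130,-50,140,-40)),('nest',n,.05,(158,-22)),('knob0',D,.069,(102,-78)),('knob1',D,.069,(29,209))):
    for g in angs: k=r.inverse_kinematics([xy[0],xy[1],z],q(np.radians(g)));print(nm,g,None if k is None else np.round(k,2))
E
```

```text
nest [0.48870864 0.00893703] 0.07483769313936486 149.36304430717684
nest [0.4872437  0.00825305] 0.07576135719306516 150.37273224136757
across -120.03147662586265 radial 151.69290558208738
clip [ 0.51437483 -0.33312561  0.003     ]
rim mid [ 0.50597054 -0.34010768  0.024     ] 0.03570335199884155 134.00804975634247
rim mid [ 0.52012012 -0.32452157  0.024     ] 0.030478718532443168 131.67535459015068
clip 130 [-0.59  0.58  1.74 -0.    0.81 -1.29]
clip -50 [-0.59  0.58  1.74 -0.    0.81  1.85]
clip 140 [-0.59  0.58  1.74 -0.    0.81 -1.47]
clip -40 [-0.59  0.58  1.74 -0.    0.81  1.68]
nest 158 [-0.01  0.38  2.01 -0.    0.75 -1.19]
nest -22 [-0.01  0.38  2.01 -0.    0.75  1.95]
knob0 102 [-0.07  0.44  1.83 -0.    0.87 -0.28]
knob0 -78 None
knob1 29 [-0.07  0.44  1.83 -0.    0.87  0.99]
knob1 209 [-0.07  0.44  1.83 -0.    0.87 -2.15]
```

```bash
python3 - <<'E'
from h import *
a=np.radians(133);c=[.5140,-.3328]
r.set_gripper(.05,30)
r.goto([*c,.06],q(a)); r.movel([*c,.012],velocity=.1); st()
r.set_gripper(.0,30); st()
r.movel([*c,.10],velocity=.2); st()
n=[.4878,.0077]
r.goto([*n,.10],q(np.radians(150.5))); r.hold(.3);look('w3'); st()
E
```

```text
5.57 [ 0.5144 -0.3331  0.0124] [-0.6  0.   0.7] -0.02 0.0499 0.0
5.92 [ 0.5146 -0.3332  0.013 ] [0.6 0.1 4.8] 0.01 0.023 29.9
6.51 [ 0.5133 -0.3323  0.0991] [0.1 0.1 0. ] 0.03 0.023 29.4
8.15 [0.4879 0.0072 0.0999] [ 0.5 -0.3 -0.5] 0.03 0.0236 29.4
```

View pics/w3.png

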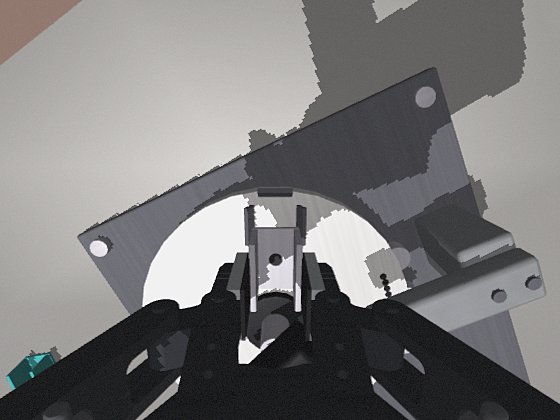

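The clip is held along the radius. Its hole is at (277,259), the side rails are at u≈249 and 301, and the outer rail is at (275,191).

```bash
python3 - <<'E'
from h import *
a,p=load('w3')
f=lambda u,v,z:plane('wrist',u,v,z,p)[:2]
rd=np.radians(150.5);R=np.array([[np.cos(rd),np.sin(rd)],[-np.sin(rd),np.cos(rd)]])
t=np.array([.4879,.0072])
for nm,u,v,z in(('hole',277,259,.091),('clip top-end L',247,0,0) if 0 else ('endfloor',277,229,.091),('rail L',249,212,.047),('rail R',301,212,.047),('railOut top',275,189,.049),('railOut bot',275,195,.047)):
    print(nm,(R@(f(u,v,z)-t)*1000).round(1))
g=a.min(axis=2)
m=(a.max(axis=2)<110).astype(np.uint8);m[:, :200]=0
n,l,s,c=cv2.connectedComponentsWithStats(m[180:230]);print([(s[i],c[i].round(1)) for i in range(1,n) if 20<s[i,4]<1500])
E
```

```text
hole [ 0.1 -1.1]
endfloor [16.5 -1.1]
rail L [11.8 16.3]
rail R [ 11.7 -16.6]
railOut top [27.1 -0.1]
railOut bot [22.8 -0.1]
[(array([244,  25,  63,  25, 569], dtype=int32), array([276.3,  38.9]))]
```

```bash
python3 - <<'E'
from h import *
from scipy.optimize import least_squares
a,p=load('w3')
rd=np.radians(150.5);e=np.array([np.cos(rd),np.sin(rd)]);R=np.array([e,[-e[1],e[0]]]);t=np.array([.4879,.0072])
g=a.min(axis=2)
E=[]
for u in range(155,236,3):
    col=(g[180:300,u]>200); 
    if col.any(): E.append((u-.0,180+np.argmax(col)-.5))
W=np.array([plane('wrist',u,v,.036,p)[:2] for u,v in E])
for lab,f0 in(('fixedR',.098),):
    s=least_squares(lambda c:np.linalg.norm(W-c,axis=1)-f0,[.553,-.029],loss='soft_l1',f_scale=.001)
    print(len(E),s.x,np.abs(s.fun).max(),'nest rel tcp mm',R@(s.x+.075*e-t)*1000)
x0,y0,s=225,175,70
cv2.imwrite('pics/z3.png',cv2.resize(a[175:265,215:335],None,fx=6,fy=6,interpolation=cv2.INTER_CUBIC))
E
```

```text
27 [ 0.49825076 -0.10745985] 0.019775476315756005 nest rel tcp mm [ 9.52994097 94.69789357]
```

View pics/z3.png

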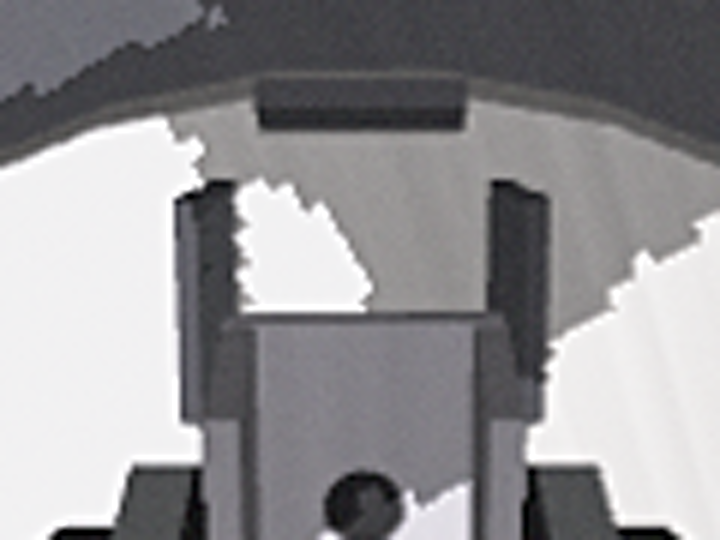

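```bash
python3 - <<'E'
from h import *
a,p=load('w3')
rd=np.radians(150.5);e=np.array([np.cos(rd),np.sin(rd)]);R=np.array([e,[-e[1],e[0]]]);t=np.array([.4879,.0072])
f=lambda u,v,z:(R@(plane('wrist',215+u/6,175+v/6,z,p)[:2]-t)*1000).round(1)
print('outer foot',f(262,129,.036),f(464,129,.036),'top',f(262,75,.049),f(464,75,.049))
print('side L foot',f(240,195,.036),f(244,305,.036),'R',f(490,185,.036),f(484,310,.036))
print('disc edge',f(360,72,.036))
print('clip end base',f(245,316,.091),f(490,316,.091),'hole',f(364,508,.091))
E
```

```text
outer foot [19.  10.6] [ 19.  -11.6] top [28.1  9.9] [ 28.1 -10.8]
side L foot [11.5 13.2] [-1.5 13. ] R [ 12.6 -14.6] [ -2.1 -14.1]
disc edge [25.4 -0.1]
clip end base [17.2  9.5] [ 17.2 -10.9] hole [-0.3 -0.4]
```

The clip and nest agree to under 1 mm, so I'm descending.

```bash
python3 - <<'E'
from h import *
n=[.4878,.0077]
r.movel([*n,.062],velocity=.1); st()
for z in(.056,.052,.049):
    r.movel([*n,z],velocity=.03); s=st()
    if abs(s['ft_force'][2])>12: break
r.set_gripper(.036,20); r.hold(.2); st()
r.movel([*n,.11],velocity=.15); r.hold(.2); look('w4'); st()
E
python3 - <<'E'
import cv2
cv2.imwrite('pics/w4v.png',cv2.imread('pics/w4.png')[130:])
E
```

```text
8.68 [0.488  0.0077 0.062 ] [-0.6  0.3 -0.4] -0.01 0.0232 29.4
9.03 [0.4878 0.0077 0.0561] [ 0.2 -0.2  0.9] -0.01 0.0231 29.4
9.32 [0.4876 0.0077 0.0518] [ 0.2 -0.2 -0.8] 0.0 0.0236 29.4
9.57 [0.4879 0.0077 0.049 ] [1.7 0.5 0.2] -0.03 0.0234 29.5
10.05 [0.4878 0.0077 0.049 ] [-0.4  0.4  0.5] -0.07 0.0362 0.0
10.86 [0.4872 0.0077 0.109 ] [0.9 0.2 0.2] 0.02 0.0361 0.0
```

View pics/w4v.png

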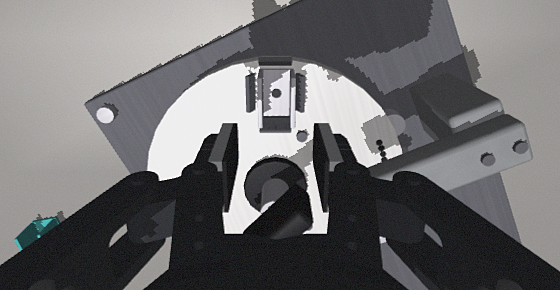

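The clip is seated, with its hole at (276,223) in full-image pixels. Next I'll look at the knob from above.

```bash
python3 - <<'E'
from h import *
a,p=load('w4');rd=np.radians(150.5);e=np.array([np.cos(rd),np.sin(rd)]);R=np.array([e,[-e[1],e[0]]])
print('clip rel nest mm',R@(plane('wrist',276.5,223.5,.039,p)[:2]-[.4878,.0077])*1000)
r.set_gripper(.05)
r.goto([.5531,-.0292,.17],q(np.radians(102))); r.hold(.2); im,p=look('w5'); st()
cv2.imwrite('pics/w5v.png',cv2.convertScaleAbs(cv2.resize(im[180:360,160:400],None,fx=3,fy=3),alpha=1.6,beta=20))
E
```

```text
clip rel nest mm [-0.88355353 -0.76630848]
12.18 [ 0.5525 -0.0289  0.1696] [-0.5 -0.1 -0.4] 0.02 0.05 0.0
```

View pics/w5v.png

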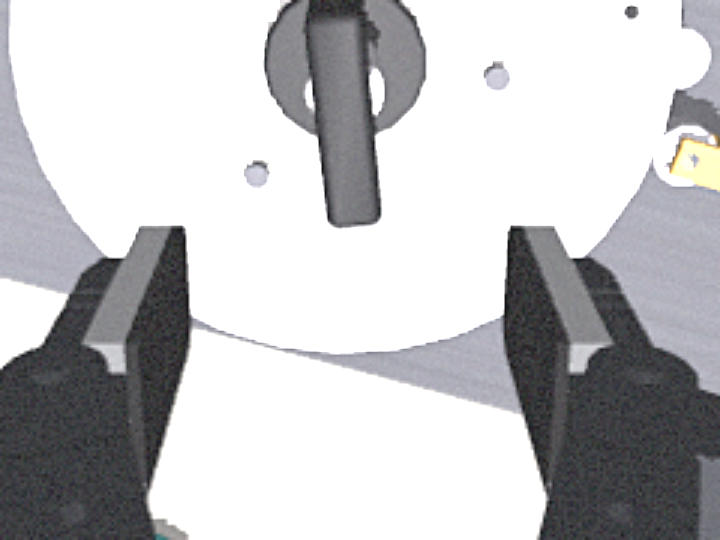

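The bar's top face runs from about (338,20) to (355,223) in the crop, roughly 5° off the hand.

```bash
python3 - <<'E'
from h import *
a,p=load('w5')
f=lambda u,v:plane('wrist',160+u/3,180+v/3,.098,p)[:2]
s,t=f(338,20),f(355,223);d=s-t;print(s,t,(s+t)/2,np.linalg.norm(d),np.degrees(np.arctan2(d[1],d[0])))
print('width',np.linalg.norm(f(322,130)-f(368,130)))
E
```

```text
[ 0.54608952 -0.00504477] [ 0.56041258 -0.05301938] [ 0.55325105 -0.02903207] 0.05006708778137224 106.62326134193813
width 0.01074202565395832
```

```bash
python3 - <<'E'
from h import *
c=[.5532,-.0290];a0=np.radians(106.6)
r.goto([*c,.13],q(a0)); r.movel([*c,.069],velocity=.1); st()
r.set_gripper(0,60); s=st(); t=s['t']
for k in range(1,14):   # turn clockwise to about 0.93 (second stop)
    th=.8*k/13
    r.goto([*c,.069],q(a0-th)); s=r.state()
    print(round(th+.13,3),round(s['t'],2),np.round(s['ft_force'],1),round(s['wrist_torque'][2],3),round(s['grasp_force'],1))
E
```

```text
13.22 [ 0.5539 -0.029   0.0698] [0.9 0.3 0.4] 0.01 0.05 0.0
13.63 [ 0.5518 -0.0295  0.0701] [-5.8 -2.   8.3] 0.01 0.0128 79.6
0.192 13.88 [-5.7 -2.   8.6] -0.043 79.6
0.253 14.13 [-6.1 -1.7  8. ] 0.118 79.6
0.315 14.38 [-5.6 -2.6  7. ] 0.107 79.6
0.376 14.63 [-6.6 -1.7  7.6] -0.02 79.6
0.438 14.88 [-6.9 -2.7  8. ] -0.167 79.6
0.499 15.13 [-6.5 -1.5  7.9] -0.21 79.6
0.561 15.38 [-6.  -0.9  7.8] -0.056 79.6
0.622 15.63 [-6.1 -1.4  8.3] 0.088 79.6
0.684 15.88 [-5.4 -1.5  8.7] 0.025 79.6
0.745 16.13 [-6.  -1.9  9.1] -0.033 79.6
0.807 16.38 [-6.1 -2.6  8.1] -0.178 79.6
0.868 16.63 [-4.8 -2.   8.7] -0.241 79.6
0.93 16.88 [-7.4 -1.5  7.5] 0.079 79.7
```

The torque zero crossings show two lobes passed, and my angle estimate reads about 0.02 low. I'm going on to the third stop.

```bash
python3 - <<'E'
from h import *
c=[.5532,-.0290];a0=np.radians(106.6)
for th in (.86,.92,.98,1.03,1.07,1.10,1.12):
    r.goto([*c,.069],q(a0-th)); s=r.state()
    print(round(th+.15,3),round(s['t'],2),round(s['wrist_torque'][2],3),round(s['grasp_force'],1))
r.hold(.4);st()
# let the detent centre the dial, then regrip
r.set_gripper(.03); r.hold(.4); st()
r.set_gripper(0,60); r.hold(.4); st()
im,p=look('w6');st()
cv2.imwrite('pics/sc6.png',np.hstack([cv2.resize(optics.read_camera("scene")[180:290,225:355],None,fx=2.6,fy=2.6,interpolation=cv2.INTER_CUBIC)[:280],cv2.resize(im,(373,280))]))
E
```

```text
1.01 17.13 0.097 79.7
1.07 17.38 -0.021 79.7
1.13 17.63 -0.058 79.7
1.18 17.88 -0.146 79.7
1.22 18.13 -0.294 79.7
1.25 18.38 -0.311 79.6
1.27 18.63 -0.024 79.7
19.03 [ 0.5515 -0.0294  0.0701] [-6.4 -2.1  8.6] -0.05 0.013 79.7
19.74 [ 0.5532 -0.029   0.0689] [ 0.1 -0.1 -0.1] 0.0 0.0301 0.0
20.43 [ 0.5526 -0.0284  0.0696] [-3.   3.4  6.5] -0.03 0.0127 96.5
20.48 [ 0.5526 -0.0284  0.0696] [-3.1  3.9  4.6] -0.0 0.0133 96.5
```

View pics/sc6.png

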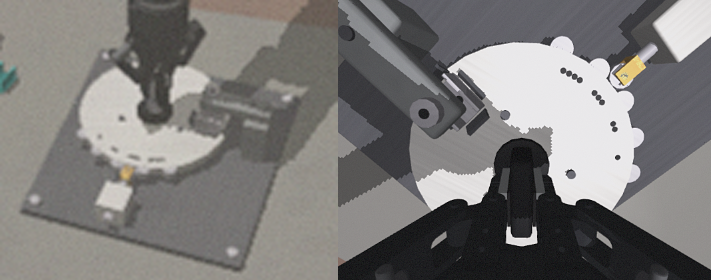

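The roller at (620,75) lies in line with the three-dot mark at (598,97). The nest is under the guide arm, the torque is near zero and the grip is firm, so I'm handing in.

```bash
python3 -c "
from station import r
print(r.finish_job())"
```

```text
the job is handed in; nothing more can be done
None
```

I seated the clip in the nest, turned the dial to the third stop and handed the job in at about 20.5 s still gripping the knob; the hand-in returned no verdict.

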